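Dispense three chocolates into the bowl

ROBOT

A 6-joint arm with a two-finger parallel gripper is mounted at the origin on the work surface; the furniture and walls round the work are solid. World frame = base frame: x ahead of the robot, y to its left, z up, the work surface at z = 0. Lengths are in m, angles in rad, forces in N, time in s.
With the tool pointing down it reaches from about 0.375 to 0.975 m from the base axis. Payload 3.8 kg.
Tool frame: the origin (TCP) lies midway between the tips of the shut fingers; the grasp point (between the pads) lies 19 mm behind it; z points along the fingers, y is the line along which they close (so a half turn about z gives the same grasp; the last joint's range is limited). The gripper opens to 85 mm and grips with 20 to 120 N. Pads are 22 mm wide; open, the fingers measure 114 mm over their backs; the gripper's body (76 mm by 85 mm) begins 54 mm behind the grasp point. The pads swing forward as they close: fully open they stand 13 mm farther back than shut.
Start: joints at [-1.322, 0.264, 1.604, -0, 1.274, -0.037], TCP at [0.19, -0.648, 0.231] pointing down, gripper open.
Joint ranges: [-2.63, 2.63], [-0.94, 2.18], [0.31, 2.57], [-1.31, 4.45], [0, 2.66], [-2.55, 2.55]. Speed limits (rad/s): [2.57, 2.57, 3.14, 3.14, 3.14, 3.14].

INTERFACE

Orientations are given as a rotation vector (axis times angle).
In Python, from workcell import read_state, vision, ticket gives the robot as it stands. The module is installed in compiled form; this text tells all that it offers.
- The arm moves only by the tool jog_arm, never from a script. Its arguments are lists of equal length, an entry for each row: "turn": the turn, a rotation vector about the tool's x, y, z in rad, a list of three; "delta_pos": the shift along the tool's x, y, z in m, a list of three; "gripper": the finger opening in m, from 0 to 0.0854. In form: {"turn": [[rx, ry, rz], ...], "delta_pos": [[dx, dy, dz], ...], "gripper": [gripper, ...]}. A call has 1 to 20 rows; each row shifts and turns the commanded pose from where the row before left it, along the tool's axes as they then stand; what a row does not reach is not made up. A row lasts 1/12 s, in which the tool goes at most 41.7 mm and 7.16 degrees, less where a joint would pass 70% of its speed; a pose out of reach is approached as far as the arm can. A call with a gripper value outside its range is refused whole. The fingers move at their own pace and stop on an object; "grip_force" is the grip in N (left out, the last holds). Time passes only in rows, so rows that do not move let the fingers close. It gives the time, the measured TCP pose, the force, the opening and the grip force at its end, in the units of the state.
- read_state(): the state, without advancing time (a new reading comes with each control period).
- vision.read_camera(name): name is "side" or "top"; returns the picture (384x512x3 uint8, red, green, blue); there is no depth.
- vision.calibration(name): a dict with "vfov" (degrees; the focal length in pixels is half the picture's height over the tangent of half this angle, whatever the lens; pixels are square), "cx", "cy" (the principal point, pixels), "dist" ([k1, k2, p1, p2, k3] as OpenCV has them; the pictures are not rectified), "R" (3x3) and "t" (3): a world point X has camera coordinates R X + t. Camera axes: x right, y down, z forward; pixel columns grow to the right and rows downward; lengths in m; the calibration is good to about 2 mm. A picture is of the moment at which its call begins. calibration takes no time and is no camera call.
- ticket.finish_job(): hands the job in; it is judged then, once.
The state is a dict: "time": time; "q": joint angles; "joint_vel": joint speeds; "joint_torque": joint torques, N m; "tool_pos": TCP position; "tcp_rot": TCP orientation; "wrist_force": force on the tool from outside, world axes, zero at the start; "torque": the same for the moment, N m; "width": opening from 0.0 (shut) to 1.0 (fully open); "grip_force": force on a finger pad.
Only numpy, scipy, OpenCV 4.12 (cv2) and the standard library are available. Lean on these libraries where they do the work, as an engineer would, in place of code of your own. Each camera call takes 0.05 s, during which the arm holds its last target. There are 200 camera calls.

TASK

Two identical sweet dispensers stand on the worktop, and a small bowl waits under the outlet of one of them. Turn that dispenser's knob clockwise (seen from above) exactly three clicks, so that three chocolates fall into the bowl, and let go. Do not go past the third click, do not turn the other dispenser's knob, and leave the bowl standing where it is.

Things in the scene. Friction and masses are not known exactly. Their poses are not given: they have to be found in the camera images.
- knob (a joint): Angle (rad) of the black knob on top of the dispenser that has the bowl: 0 at the start (stop behind), growing clockwise seen from above, vertical axis. A spring detent pulls it into a click every 24 degrees (0.419 rad); three clicks are 1.257 rad; up to 0.2 N m. Each click drops one chocolate; the compartment over the outlet starts empty, the next five hold one each.
- knob_grip (a point): Grip point of that knob: on its turning axis, 160 mm above the worktop; turns with it. Upright bar 48 mm long (point x), 14 mm wide (y), 131 to 171 mm above the worktop, on a collar 44 mm across over a flat clear lid 160 mm across, top at 118 mm. At the start -x points to the outlet and bowl. The dispenser is fixed: clear drum on a dark column and base plate.
- spare_knob (a joint): Turning angle (rad) of the knob of the other dispenser, the one without a bowl; identical in build and also loaded. 0 at the start, growing clockwise; to be left alone.
- bowl: Small white round bowl, loose, 96 mm across the rim and 40 mm tall, standing on the dispenser's 8 mm base plate under the outlet, which lies 64 mm from the knob's axis, its mouth 60 mm above the worktop. Origin at the centre of the bowl's underside, z up.
- chocolate_3_center (a point): The third chocolate to come out: a brown ball of 20 mm, at the start in the third loaded compartment of the drum, 64 mm from the knob's axis, on a floor 85 mm above the worktop. The point is the centre of the ball.

How it is judged:
At the end, for the whole second after the job is handed in: The knob of the dispenser with the bowl rests at its third click (72 degrees clockwise, within 10 degrees), the third chocolate lies in the bowl, and the bowl stands upright and at rest, within 20 mm of where it was (value of joint knob between 1.08 and 1.43 rad and horizontal distance between chocolate_3_center and bowl below 0.048 m and z of chocolate_3_center in the frame of bowl between 0.005 and 0.045 m and angle between bowl's own z axis and vertical below 0.17 rad and distance of bowl from where it was at the start of the episode below 0.02 m and linear speed of bowl below 0.02 m/s); the robot touches nothing.
It fails at once if the knob is turned past the third click towards the fourth (beyond 84 degrees) (value of joint knob above 1.47 rad).
It fails at once if the other dispenser's knob is turned (by half a click, 12 degrees, or more) (value of joint spare_knob above 0.21 rad).
It also fails if it takes over 29 s, if anything falls off the work surface, if the arm or the gripper's body presses on something with over 40 N, if the wrist force passes 120 N, or if a joint passes its speed limit or range.

## Working session

There is one attempt and no reset: what is moved stays moved. The work goes in short steps, Python scripts to look and compute and a tool call to move; the robot and the scene stay as the last step left them, time stands still between calls to the robot, and variables do not carry over. Pictures are saved under pics/ and viewed, at most 10 in all, crops included, and the job is handed in when it is done.

Besides the shell and the picture viewer there is one more tool, called by a JSON object that holds its "op" and its "data", one argument or row to a line. jog_arm: Moves the arm, as the interface text tells. Its arguments: {"type":"object","properties":{"turn":{"type":"array","items":{"type":"array","items":{"type":"number"}}},"delta_pos":{"type":"array","items":{"type":"array","items":{"type":"number"}}},"gripper":{"type":"array","items":{"type":"number"}},"grip_force":{"type":"number"}},"required":["turn","delta_pos","gripper"]}

```bash
mkdir -p pics; python3 - <<'E'
from workcell import read_state, vision
import cv2
for n in("side","top"):
    cv2.imwrite(f"pics/{n}0.png",cv2.cvtColor(vision.read_camera(n),cv2.COLOR_RGB2BGR)); c=vision.calibration(n); print(n,c)
print(read_state())
E
```

```text
side {'vfov': 50.81286331491457, 'cx': 255.581480745774, 'cy': 188.7090725149392, 'dist': array([-0.12061933,  0.        ,  0.        ,  0.        ,  0.        ]), 'R': array([[ 0.70935902,  0.70484166, -0.00283139],
       [ 0.59921898, -0.60516486, -0.52412985],
       [-0.37114201,  0.37009961, -0.85163366]]), 't': array([-0.35668765, -0.25286427,  1.16608084])}
top {'vfov': 51.84885085041284, 'cx': 253.03352139761, 'cy': 190.9055425852273, 'dist': array([-0.04560004,  0.        ,  0.        ,  0.        ,  0.        ]), 'R': array([[ 0.01626494, -0.99982763, -0.00895311],
       [-0.9856964 , -0.01453154, -0.1679031 ],
       [ 0.16774405,  0.01155598, -0.98576285]]), 't': array([-0.02450478,  0.55177935,  1.02579433])}
{'time': 0.1, 'q': array([-1.32186712e+00,  2.64708864e-01,  1.60522816e+00,  8.03591561e-06,
        1.27372763e+00, -3.68762838e-02]), 'joint_vel': array([-0.00068626, -0.00170127, -0.00291714, -0.00144087, -0.00132057,
       -0.00199108]), 'joint_torque': array([ 1.56159495e-04, -5.16707253e+01, -3.68589950e+01,  3.13253999e-06,
        6.32923577e-03, -2.43610384e-05]), 'tool_pos': array([ 0.19015538, -0.64696957,  0.23007063]), 'tcp_rot': array([-3.10753001e+00, -4.47118568e-01,  3.32221372e-04]), 'wrist_force': array([-0.66134584, -0.16012647, -0.14202591]), 'torque': array([-0.01929143, -0.01071284, -0.00203862]), 'grip_force': 0.0, 'width': 1.0013230558320794}
```

View pics/side0.png

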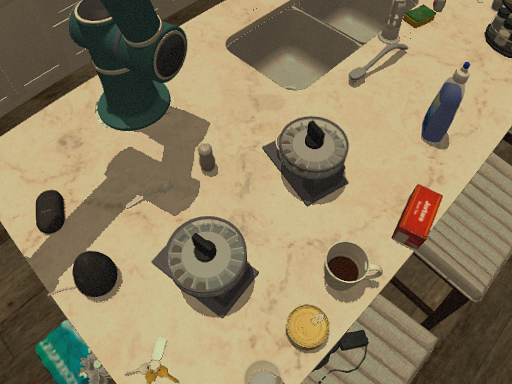

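View pics/top0.png

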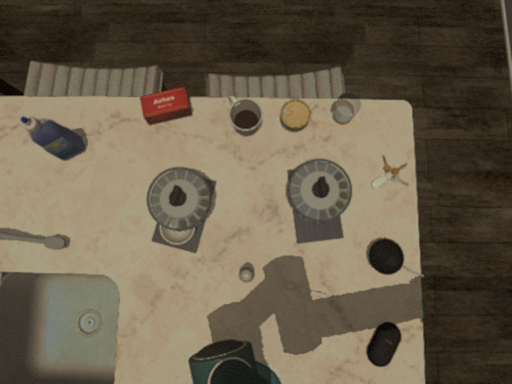

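The top view shows the bowl under the left dispenser: its knob is at about (178,196) and the bowl's rim at (178,235). In the side view that dispenser is the far one, with its knob at about (315,135). I'll zoom in on the knob in both views and triangulate it.

```bash
cat > h.py <<'E'
import numpy as np, cv2
from workcell import vision
def K(c):
    f=192/np.tan(np.radians(c["vfov"])/2); return np.array([[f,0,c["cx"]],[0,f,c["cy"]],[0,0,1]])
def ray(n,uv):
    c=vision.calibration(n); p=cv2.undistortPoints(np.array([[uv]],float),K(c),c["dist"])[0,0]
    return -c["R"].T@c["t"], c["R"].T@np.array([*p,1])
def plane(n,uv,z):
    o,d=ray(n,uv); return o+d*(z-o[2])/d[2]
def tri(uv1,uv2):
    o1,d1=ray("side",uv1);o2,d2=ray("top",uv2)
    s=np.linalg.lstsq(np.c_[d1,-d2],o2-o1,rcond=None)[0]
    a,b=o1+s[0]*d1,o2+s[1]*d2; return (a+b)/2,np.linalg.norm(a-b)
def pix(n,X):
    c=vision.calibration(n); return cv2.projectPoints(np.array(X,float).reshape(-1,1,3),cv2.Rodrigues(c["R"])[0],c["t"],K(c),c["dist"])[0][:,0]
E
python3 - <<'E'
import cv2,numpy as np
a=cv2.imread("pics/side0.png")[105:205,260:360];b=cv2.imread("pics/top0.png")[160:260,130:230]
cv2.imwrite("pics/z.png",np.hstack([cv2.resize(i,(400,400),interpolation=cv2.INTER_CUBIC) for i in(a,b)]))
for n,(x0,y0,x1,y1) in (("side",(295,110,335,160)),("top",(155,175,205,220))):
    g=cv2.cvtColor(cv2.imread(f"pics/{n}0.png"),cv2.COLOR_BGR2GRAY)[y0:y1,x0:x1]
    for t in(30,45,60):
        m=(g<t).astype(np.uint8); k,l,s,c=cv2.connectedComponentsWithStats(m)
        i=1+np.argmax(s[1:,4]); cn=cv2.findContours((l==i).astype(np.uint8),0,2)[0][0]
        print(n,t,s[i],c[i]+[x0,y0],cv2.minAreaRect(cn))
E
```

```text
side 30 [ 10  13  19  26 243] [314.18106996 137.17283951] ((19.538461685180664, 26.307689666748047), (17.258216857910156, 23.926164627075195), 11.309932708740234)
side 45 [ 10  11  19  28 370] [313.88378378 136.05135135] ((19.692306518554688, 25.03845977783203), (17.45433235168457, 26.475675582885742), 11.309932708740234)
side 60 [ 10  11  20  28 380] [313.89473684 135.98947368] ((19.787803649902344, 24.990245819091797), (17.879817962646484, 26.610198974609375), 12.094758033752441)Traceback (most recent call last):
  File "<stdin>", line 8, in <module>
    return _wrapfunc(a, 'argmax', axis=axis, out=out, **kwds)
    return bound(*args, **kwds)
ValueError: attempt to get argmax of an empty sequence
```

View pics/z.png

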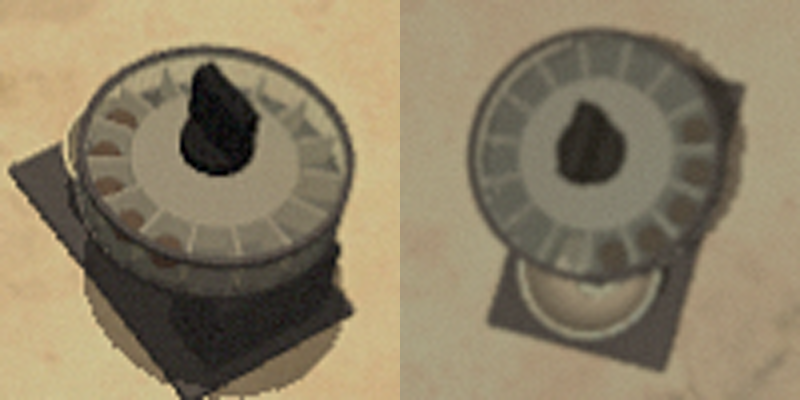

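The zoom shows the lid rim ellipse centred at about (314.2,144.2) in the side view and (179.4,198.1) in the top view. The base plate's right edge runs from (215.5,181) to (196.8,252.5) in the top view, and chocolates sit on the right-hand side of the drum.

```bash
python3 - <<'E'
from h import *
from workcell import read_state
S=(314.2,144.2);T=(179.4,198.1)
print("lid centre",tri(S,T), plane("top",T,.118),plane("side",S,.118))
# refine: fit circle to rim points cast on lid plane
rs=[(260+x/4,105+y/4) for x,y in((80,150),(217,47),(352,160),(215,265),(120,80),(310,80),(310,235),(115,228))]
rt=[(130+x/4,160+y/4) for x,y in((68,150),(190,28),(327,150),(195,277),(110,58),(285,60),(285,245),(105,240))]
for n,r in(("side",rs),("top",rt)):
    P=np.array([plane(n,u,.118)[:2] for u in r]);a=np.linalg.lstsq(np.c_[2*P,np.ones(len(P))],(P**2).sum(1),rcond=None)[0]
    print(n,"circle",a[:2],np.sqrt(a[2]+a[:2]@a[:2]))
a,b=plane("top",(215.5,181),.008),plane("top",(196.8,252.5),.008);d=b-a;print("edge top",np.degrees(np.arctan2(d[1],d[0])),np.linalg.norm(d))
# side plate left edge: zoom (10,168)->(190,398) ; (190,398)->(352,310)
P=[plane("side",(260+x/4,105+y/4),.008) for x,y in((10,168),(190,398),(352,310))]
for i in(0,1):
    d=P[i+1]-P[i];print("side edge",np.degrees(np.arctan2(d[1],d[0])),np.linalg.norm(d))
# bowl
C=np.array([*tri(S,T)[0][:2],.171])
st=read_state()
for n in("side","top"):
    for h in(0,15):
        print(n,h)
    print(pix(n,[[*C[:2],.171],[*C[:2],.131]]))
R=cv2.Rodrigues(st["tcp_rot"])[0];print(R.round(3))
# bar end tips: side top-left (207,65) and (257,115)?; top tip (580,100)
print("tip",tri((260+207/4,105+65/4),(130+182/4,160+102/4)))
E
```

```text
lid centre (array([0.52134742, 0.1726368 , 0.11173176]), np.float64(0.00516469486925394)) [0.51870987 0.16933697 0.118     ] [0.5253351  0.17071899 0.118     ]
side circle [0.52246595 0.17368495] 0.07953476287650019
top circle [0.51997301 0.16982818] 0.08136554952940522
edge top 167.32984650984417 0.2059630628786716
side edge -13.601815385775167 0.20493147744298124
side edge 75.4226181023573 0.12371904231575755
side 0
side 15
[[316.20142351 127.98504918]
 [314.08416838 139.27810928]]
top 0
top 15
[[173.83836688 193.68289221]
 [177.13726528 196.25776155]]
[[ 0.959  0.282 -0.001]
 [ 0.282 -0.959  0.002]
 [ 0.    -0.002 -1.   ]]
tip (array([0.52787724, 0.15343414, 0.21742762]), np.float64(0.015618044868458655))
```

The knob axis is at about (0.521, 0.172), and both views give a lid radius of about 80 mm. The outlet heading is 166.5°. I'll approach with the tool's x axis at 166.5° so the last joint stays in range through the whole turn. First I'll raise and travel.

{"op": "jog_arm", "data": {
  "turn": [
    [0,0,0],
    [0,0,0],
    [0,0,0],
    [0,0,0],
    [0,0,0],
    [0,0,0],
    [0,0,0],
    [0,0,0],
    [0,0,0],
    [0,0,0],
    [0,0,0],
    [0,0,0],
    [0,0,0],
    [0,0,0],
    [0,0,0],
    [0,0,0],
    [0,0,0],
    [0,0,0],
    [0,0,0],
    [0,0,0]
  ],
  "delta_pos": [
    [0,0,-0.025],
    [0,0,-0.025],
    [0.0196,-0.0247,0],
    [0.0196,-0.0247,0],
    [0.0196,-0.0247,0],
    [0.0196,-0.0247,0],
    [0.0196,-0.0247,0],
    [0.0196,-0.0247,0],
    [0.0196,-0.0247,0],
    [0.0196,-0.0247,0],
    [0.0196,-0.0247,0],
    [0.0196,-0.0247,0],
    [0.0196,-0.0247,0],
    [0.0196,-0.0247,0],
    [0.0196,-0.0247,0],
    [0.0196,-0.0247,0],
    [0.0196,-0.0247,0],
    [0.0196,-0.0247,0],
    [0.0196,-0.0247,0],
    [0.0196,-0.0247,0]
  ],
  "gripper": [0.085,0.085,0.085,0.085,0.085,0.085,0.085,0.085,0.085,0.085,0.085,0.085,0.085,0.085,0.085,0.085,0.085,0.085,0.085,0.085]
}}

```text
time: 1.77
tool_pos: [0.4034, -0.12, 0.281]
tcp_rot: [-3.11, -0.447, 0.0]
wrist_force: [-0.2, 1.0, 0.6]
width: 0.994
grip_force: 0.0
```

{"op": "jog_arm", "data": {
  "turn": [
    [0,0,0],
    [0,0,0],
    [0,0,0],
    [0,0,0],
    [0,0,0],
    [0,0,0],
    [0,0,0],
    [0,0,0],
    [0,0,0],
    [0,0,0],
    [0,0,-0.1],
    [0,0,-0.1],
    [0,0,-0.1],
    [0,0,-0.1],
    [0,0,-0.1],
    [0,0,-0.1],
    [0,0,-0.1],
    [0,0,-0.1],
    [0,0,-0.1],
    [0,0,-0.1]
  ],
  "delta_pos": [
    [0.0196,-0.0247,0],
    [0.0196,-0.0247,0],
    [0.0196,-0.0247,0],
    [0.0196,-0.0247,0],
    [0.0196,-0.0247,0],
    [0.0196,-0.0247,0],
    [0.0196,-0.0247,0],
    [0.0196,-0.0247,0],
    [0.0196,-0.0247,0],
    [0.0196,-0.0247,0],
    [0,0,0],
    [0,0,0],
    [0,0,0],
    [0,0,0],
    [0,0,0],
    [0,0,0],
    [0,0,0],
    [0,0,0],
    [0,0,0],
    [0,0,0]
  ],
  "gripper": [0.085,0.085,0.085,0.085,0.085,0.085,0.085,0.085,0.085,0.085,0.085,0.085,0.085,0.085,0.085,0.085,0.085,0.085,0.085,0.085]
}}

```text
time: 3.43
tool_pos: [0.5215, 0.1705, 0.2807]
tcp_rot: [-2.509, -1.889, 0.002]
wrist_force: [-0.7, 0.1, 0.4]
width: 0.998
grip_force: 0.0
```

{"op": "jog_arm", "data": {
  "turn": [
    [0,0,-0.1],
    [0,0,-0.1],
    [0,0,-0.1],
    [0,0,-0.1],
    [0,0,-0.1],
    [0,0,-0.1],
    [0,0,-0.1],
    [0,0,-0.1],
    [0,0,-0.1],
    [0,0,-0.1],
    [0,0,-0.1],
    [0,0,-0.1],
    [0,0,-0.1],
    [0,0,-0.1],
    [0,0,-0.1],
    [0,0,-0.1],
    [0,0,-0.02],
    [0,0,0],
    [0,0,0]
  ],
  "delta_pos": [
    [0,0,0],
    [0,0,0],
    [0,0,0],
    [0,0,0],
    [0,0,0],
    [0,0,0],
    [0,0,0],
    [0,0,0],
    [0,0,0],
    [0,0,0],
    [0,0,0],
    [0,0,0],
    [0,0,0],
    [0,0,0],
    [0,0,0],
    [0,0,0],
    [0,0,0],
    [0,0,0],
    [0,0,0]
  ],
  "gripper": [0.085,0.085,0.085,0.085,0.085,0.085,0.085,0.085,0.085,0.085,0.085,0.085,0.085,0.085,0.085,0.085,0.085,0.085,0.085]
}}

```text
time: 5.02
tool_pos: [0.5217, 0.1706, 0.281]
tcp_rot: [-0.373, -3.119, 0.0]
wrist_force: [-0.4, 0.4, -0.4]
width: 0.998
grip_force: 0.0
```

```bash
python3 - <<'E'
from h import *
from workcell import read_state
s=read_state();R=cv2.Rodrigues(s["tcp_rot"])[0];print(s["time"],s["tool_pos"],np.degrees(np.arctan2(R[1,0],R[0,0])),s["q"],R.T@(np.array([.5212,.1718,.28])-s["tool_pos"]))
im={n:cv2.cvtColor(vision.read_camera(n),cv2.COLOR_RGB2BGR) for n in("side","top")}
C=np.array([.5212,.1718]);u=np.array([np.cos(np.radians(166.5)),np.sin(np.radians(166.5))]);v=np.array([-u[1],u[0]])
base=[cv2.imread("pics/side0.png")[105:180,275:350],cv2.imread("pics/top0.png")[160:260,130:230]]
big=[]
for b,n,(x,y) in zip(base,("side","top"),((275,105),(130,160))):
    k=400/b.shape[0];b=cv2.resize(b,(400,400),interpolation=cv2.INTER_CUBIC)
    q=[[*(C+s1*.024*u+s2*.007*v),z] for z in(.171,.131) for s1,s2 in((1,1),(1,-1),(-1,-1),(-1,1))]
    p=((pix(n,q)-[x,y]+.5)*k).astype(int)
    for i in(0,4): cv2.polylines(b,[p[i:i+4].reshape(-1,1,2)],True,(0,255,255) if i==0 else (255,255,0),1)
    big.append(b)
cv2.imwrite("pics/ov.png",np.hstack(big)); cv2.imwrite("pics/now.png",np.hstack([cv2.resize(im["side"][60:260,210:410],(400,400)),cv2.resize(im["top"][100:300,80:280],(400,400))]))
E
```

```text
5.0167 [0.52168269 0.17056769 0.28097967] 166.35748125154518 [ 2.70629886e-01 -2.64739053e-03  1.81193662e+00 -1.88026924e-05
  1.33285971e+00 -1.06205520e+00] [0.00075926 0.00108397 0.00097972]
```

View pics/ov.png

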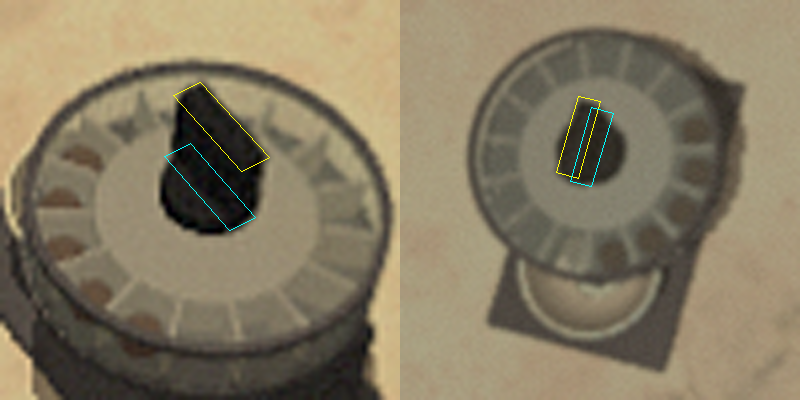

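View pics/now.png

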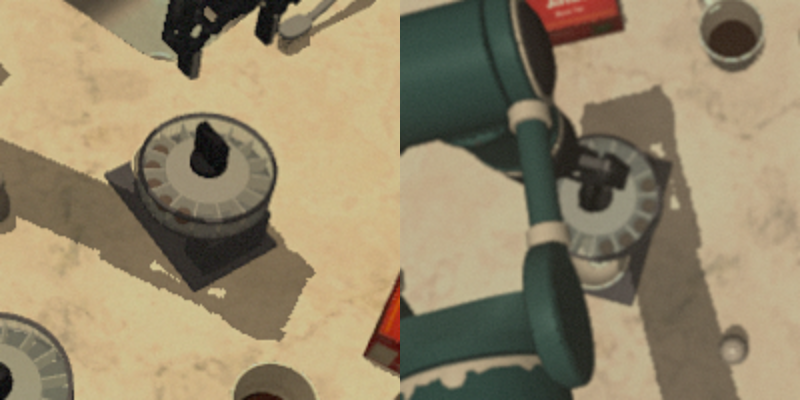

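The overlay of the predicted bar, top at 171 mm, matches the knob in both views to about 1 px, which is 2 mm, so position, height and heading all hold. The gripper hangs above it, clear of the lid. Next I descend, then close.

{"op": "jog_arm", "data": {
  "turn": [
    [0,0,0],
    [0,0,0],
    [0,0,0],
    [0,0,0],
    [0,0,0],
    [0,0,0],
    [0,0,0],
    [0,0,0],
    [0,0,0],
    [0,0,0]
  ],
  "delta_pos": [
    [0.001,0,0.02],
    [0,0,0.02],
    [0,0,0.02],
    [0,0,0.02],
    [0,0,0.02],
    [0,0,0.02],
    [0,0,0.01],
    [0,0,0.009],
    [0,0,0],
    [0,0,0]
  ],
  "gripper": [0.085,0.085,0.085,0.085,0.085,0.085,0.085,0.085,0.085,0.085],
  "grip_force": 30
}}

```text
time: 5.95
tool_pos: [0.5211, 0.1709, 0.1425]
tcp_rot: [0.37, 3.12, 0.0]
wrist_force: [-0.5, 1.2, -0.4]
width: 0.997
grip_force: 0.0
```

```bash
python3 - <<'E'
from h import *
im={n:cv2.cvtColor(vision.read_camera(n),cv2.COLOR_RGB2BGR) for n in("side","top")}
cv2.imwrite("pics/down.png",np.hstack([cv2.resize(im["side"][80:200,250:370],(400,400)),cv2.resize(im["top"][140:260,120:240],(400,400))]))
E
```

```text
(no output)
```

View pics/down.png

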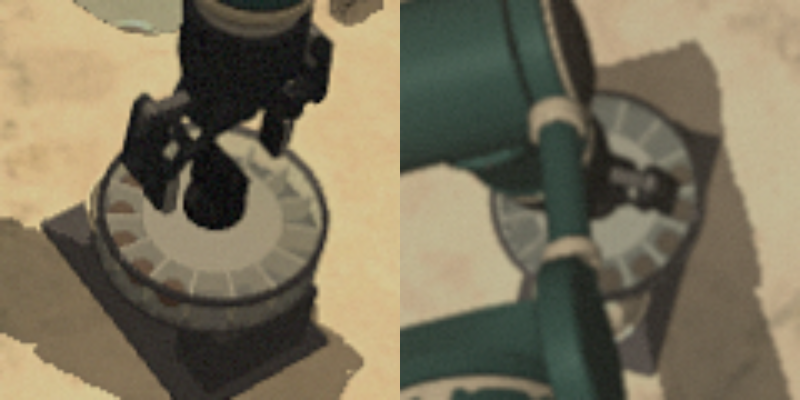

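The fingers straddle the knob, one on each side of it at about (298,138) and (333,122) in the side view, so I'll close gently.

{"op": "jog_arm", "data": {
  "turn": [
    [0,0,0],
    [0,0,0],
    [0,0,0],
    [0,0,0],
    [0,0,0],
    [0,0,0],
    [0,0,0],
    [0,0,0],
    [0,0,0],
    [0,0,0],
    [0,0,0],
    [0,0,0]
  ],
  "delta_pos": [
    [0,0,0],
    [0,0,0],
    [0,0,0],
    [0,0,0],
    [0,0,0],
    [0,0,0],
    [0,0,0],
    [0,0,0],
    [0,0,0],
    [0,0,0],
    [0,0,0],
    [0,0,0]
  ],
  "gripper": [0.06,0.04,0.03,0.02,0.01,0.005,0.005,0.005,0.005,0.005,0.005,0.005],
  "grip_force": 40
}}

```text
time: 7.05
tool_pos: [0.5218, 0.1742, 0.1429]
tcp_rot: [0.37, 3.118, 0.009]
wrist_force: [1.3, 11.8, -1.2]
width: 0.157
grip_force: 42.5
```

```bash
python3 - <<'E'
from h import *
from workcell import read_state
s=read_state();R=cv2.Rodrigues(s["tcp_rot"])[0];print(s,np.degrees(np.arctan2(R[1,0],R[0,0])),"tool force",R.T@s["wrist_force"])
E
```

```text
{'time': 7.05, 'q': array([ 0.27383463,  0.09940363,  1.96745802,  0.00560973,  1.07091409,
       -1.06340304]), 'joint_vel': array([-0.00136524, -0.00030408, -0.00043448, -0.00189675, -0.00246192,
        0.00023398]), 'joint_torque': array([-5.55296481e+00, -4.00417864e+01, -3.19969833e+01, -2.65229546e+00,
        1.26198113e+00, -1.11256242e-03]), 'tool_pos': array([0.52175787, 0.17419877, 0.14285448]), 'tcp_rot': array([0.37002324, 3.11804677, 0.00943633]), 'wrist_force': array([ 1.33647578, 11.80373158, -1.18800426]), 'torque': array([ 1.38077804, -0.11687586,  0.04631066]), 'grip_force': 42.456974387168884, 'width': 0.15720613474716674} 166.46438748114647 tool force [ 1.46441298 11.78114274  1.25927408]
```

The bar is gripped at 13.4 mm. The knob pulled the tool 3.4 mm in +y, which agrees with the side-view estimate, so I'll shift the command to relieve that and turn the first click.

{"op": "jog_arm", "data": {
  "turn": [
    [0,0,0],
    [0,0,0],
    [0,0,0],
    [0,0,0.06],
    [0,0,0.06],
    [0,0,0.06],
    [0,0,0.06],
    [0,0,0.06],
    [0,0,0.06],
    [0,0,0.06],
    [0,0,0],
    [0,0,0],
    [0,0,0],
    [0,0,0],
    [0,0,0]
  ],
  "delta_pos": [
    [0,0.0017,0],
    [0,0.0017,0],
    [0,0,0],
    [0,0,0],
    [0,0,0],
    [0,0,0],
    [0,0,0],
    [0,0,0],
    [0,0,0],
    [0,0,0],
    [0,0,0],
    [0,0,0],
    [0,0,0],
    [0,0,0],
    [0,0,0]
  ],
  "gripper": [0.005,0.005,0.005,0.005,0.005,0.005,0.005,0.005,0.005,0.005,0.005,0.005,0.005,0.005,0.005]
}}

```text
time: 8.3
tool_pos: [0.5211, 0.1744, 0.1428]
tcp_rot: [-1.011, -2.973, -0.001]
wrist_force: [-3.1, 1.8, 5.3]
width: 0.154
grip_force: 43.8
```

```bash
python3 - <<'E'
from h import *
from workcell import read_state
s=read_state();R=cv2.Rodrigues(s["tcp_rot"])[0];print(np.degrees(np.arctan2(R[1,0],R[0,0])),"tool force",R.T@s["wrist_force"],s["torque"],s["width"])
im={n:cv2.cvtColor(vision.read_camera(n),cv2.COLOR_RGB2BGR) for n in("side","top")}
cv2.imwrite("pics/c1.png",np.hstack([cv2.resize(im["side"][80:200,250:370],(400,400)),cv2.resize(im["top"][140:260,120:240],(400,400))]))
E
```

```text
142.4287515838094 tool force [ 3.55803032 -0.5128718  -5.24754165] [ 0.35534775  0.56942635 -0.1790222 ] 0.15413863531109923
```

View pics/c1.png

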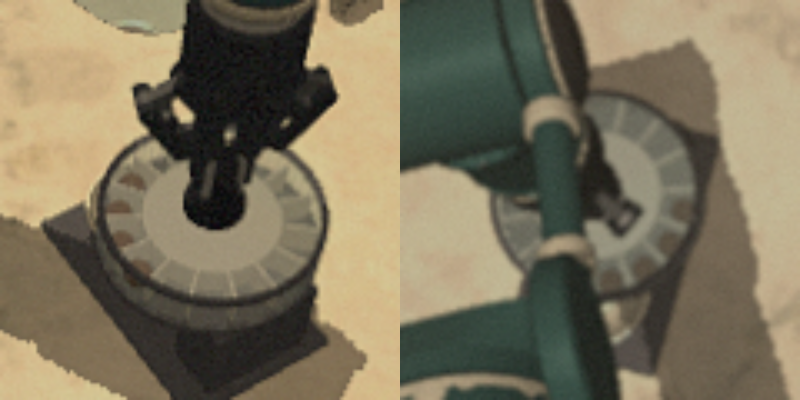

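The first click went through: the drum turned 24° and the chocolate nearest the outlet is gone, so four remain. Forces are low. Now clicks two and three, with a pause between.

{"op": "jog_arm", "data": {
  "turn": [
    [0,0,0.06],
    [0,0,0.06],
    [0,0,0.06],
    [0,0,0.06],
    [0,0,0.06],
    [0,0,0.06],
    [0,0,0.06],
    [0,0,0],
    [0,0,0],
    [0,0,0],
    [0,0,0],
    [0,0,0],
    [0,0,0]
  ],
  "delta_pos": [
    [0,0,0],
    [0,0,0],
    [0,0,0],
    [0,0,0],
    [0,0,0],
    [0,0,0],
    [0,0,0],
    [0,0,0],
    [0,0,0],
    [0,0,0],
    [0,0,0],
    [0,0,0],
    [0,0,0]
  ],
  "gripper": [0.005,0.005,0.005,0.005,0.005,0.005,0.005,0.005,0.005,0.005,0.005,0.005,0.005]
}}

```text
time: 9.48
tool_pos: [0.521, 0.1745, 0.1428]
tcp_rot: [-1.608, -2.697, -0.0]
wrist_force: [-4.5, 1.3, 5.1]
width: 0.153
grip_force: 49.1
```

{"op": "jog_arm", "data": {
  "turn": [
    [0,0,0.06],
    [0,0,0.06],
    [0,0,0.06],
    [0,0,0.06],
    [0,0,0.06],
    [0,0,0.06],
    [0,0,0.057],
    [0,0,0],
    [0,0,0],
    [0,0,0],
    [0,0,0],
    [0,0,0],
    [0,0,0]
  ],
  "delta_pos": [
    [0,0,0],
    [0,0,0],
    [0,0,0],
    [0,0,0],
    [0,0,0],
    [0,0,0],
    [0,0,0],
    [0,0,0],
    [0,0,0],
    [0,0,0],
    [0,0,0],
    [0,0,0],
    [0,0,0]
  ],
  "gripper": [0.005,0.005,0.005,0.005,0.005,0.005,0.005,0.005,0.005,0.005,0.005,0.005,0.005]
}}

```text
time: 10.57
tool_pos: [0.5209, 0.1744, 0.1427]
tcp_rot: [-2.132, -2.305, 0.001]
wrist_force: [-4.1, 0.9, 5.5]
width: 0.157
grip_force: 49.1
```

```bash
python3 - <<'E'
from h import *
from workcell import read_state
s=read_state();R=cv2.Rodrigues(s["tcp_rot"])[0];print(np.degrees(np.arctan2(R[1,0],R[0,0])),"tool force",R.T@s["wrist_force"],s["torque"],s["width"])
im={n:cv2.cvtColor(vision.read_camera(n),cv2.COLOR_RGB2BGR) for n in("side","top")}
cv2.imwrite("pics/c3.png",np.hstack([cv2.resize(im["side"][80:200,250:370],(400,400)),cv2.resize(im["top"][140:260,120:240],(400,400))]))
E
```

```text
94.47643862085914 tool force [ 1.23323886 -4.05001387 -5.48657121] [ 0.36781471  0.65910998 -0.10179113] 0.1568051969070819
```

View pics/c3.png

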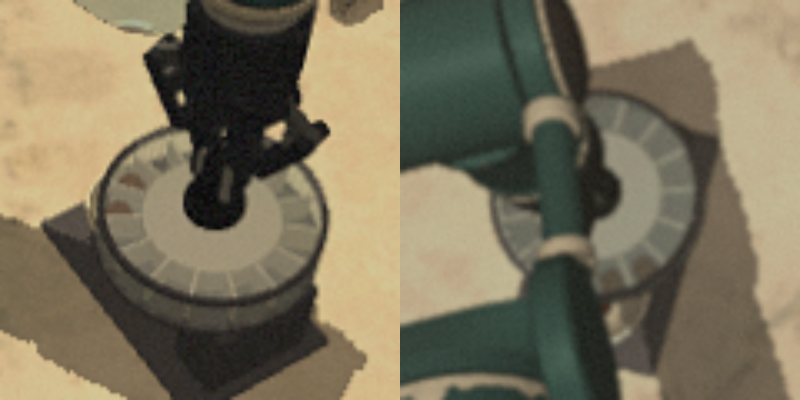

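Two chocolates are left in the drum and the tool has turned 72.0° in total. Now I open, rise straight up and move aside.

{"op": "jog_arm", "data": {
  "turn": [
    [0,0,0],
    [0,0,0],
    [0,0,0],
    [0,0,0],
    [0,0,0],
    [0,0,0],
    [0,0,0],
    [0,0,0],
    [0,0,0],
    [0,0,0],
    [0,0,0],
    [0,0,0],
    [0,0,0],
    [0,0,0],
    [0,0,0],
    [0,0,0],
    [0,0,0],
    [0,0,0],
    [0,0,0],
    [0,0,0]
  ],
  "delta_pos": [
    [0,0,0],
    [0,0,0],
    [0,0,0],
    [0,0,0],
    [0,0,0],
    [0,0,0],
    [0,0,-0.01],
    [0,0,-0.02],
    [0,0,-0.02],
    [0,0,-0.03],
    [0,0,-0.03],
    [0,0,-0.03],
    [0.03,0,0],
    [0.03,0,0],
    [0.03,0,0],
    [0.03,0,0],
    [0.03,0,0],
    [0.03,0,0],
    [0.03,0,0],
    [0,0,0]
  ],
  "gripper": [0.03,0.05,0.06,0.06,0.06,0.06,0.06,0.06,0.06,0.06,0.06,0.06,0.06,0.06,0.06,0.06,0.06,0.06,0.06,0.06]
}}

```text
time: 12.33
tool_pos: [0.5044, 0.3885, 0.2828]
tcp_rot: [-2.127, -2.309, -0.004]
wrist_force: [-0.3, 0.2, 0.2]
width: 0.702
grip_force: 0.0
```

```bash
python3 - <<'E'
from h import *
im={n:cv2.cvtColor(vision.read_camera(n),cv2.COLOR_RGB2BGR) for n in("side","top")}
cv2.imwrite("pics/end.png",np.hstack([cv2.resize(im["side"][105:205,260:360],(400,400),interpolation=cv2.INTER_CUBIC),cv2.resize(im["top"][160:260,130:230],(400,400),interpolation=cv2.INTER_CUBIC)]))
E
```

```text
(no output)
```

View pics/end.png

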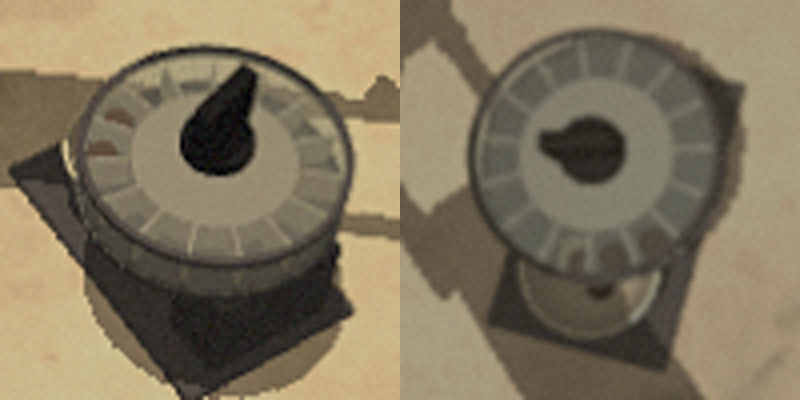

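```bash
python3 - <<'E'
from h import *
for z in(.095,.06,.026):
    for a in(166.5,190.5,214.5):
        r=np.radians(a);X=[[.5212+.064*np.cos(r),.1738+.064*np.sin(r),z]]
        print(z,a,(pix("top",X)[0]-[130,160])*4+[400,0],(pix("side",X)[0]-[260,105])*4)
E
```

```text
0.095 166.5 [570.08619675 249.39097098] [148.60936748 102.78412489]
0.095 190.5 [611.28726805 251.17485889] [118.57585867 126.21861371]
0.095 214.5 [650.13292935 235.96176251] [103.55894275 158.44880146]
0.06 166.5 [581.14968678 254.11412448] [144.00879376 138.57453269]
0.06 190.5 [621.00821102 255.8411972 ] [114.78360949 161.72084284]
0.06 214.5 [658.56914175 241.12306058] [100.14303185 193.5069256 ]
0.026 166.5 [591.22325869 258.41344045] [139.76783615 171.45188865]
0.026 190.5 [629.85835837 260.08854891] [111.2909422  194.30581389]
0.026 214.5 [666.24982166 245.82130724] [ 97.00067492 225.64865   ]
```

The brown spot at the outlet could be a chocolate in the bowl or one stuck in the drum, so I'll check its colour.

```bash
python3 - <<'E'
import cv2,numpy as np
from h import *
e=cv2.imread("pics/end.png"); s=cv2.imread("pics/z.png")
import workcell
print(workcell.read_state()["time"])
im={n:cv2.cvtColor(vision.read_camera(n),cv2.COLOR_RGB2BGR) for n in("side","top")}
a=im["side"][112:150,275:312];b=im["top"][205:250,155:205]
a0=cv2.imread("pics/side0.png")[112:150,275:312];b0=cv2.imread("pics/top0.png")[205:250,155:205]
f=lambda i:cv2.convertScaleAbs(cv2.resize(i,(400,300),interpolation=cv2.INTER_NEAREST),alpha=1.6)
cv2.imwrite("pics/cmp.png",np.vstack([np.hstack([f(a0),f(b0)]),np.hstack([f(a),f(b)])]))
E
```

```text
12.4333
```

View pics/cmp.png

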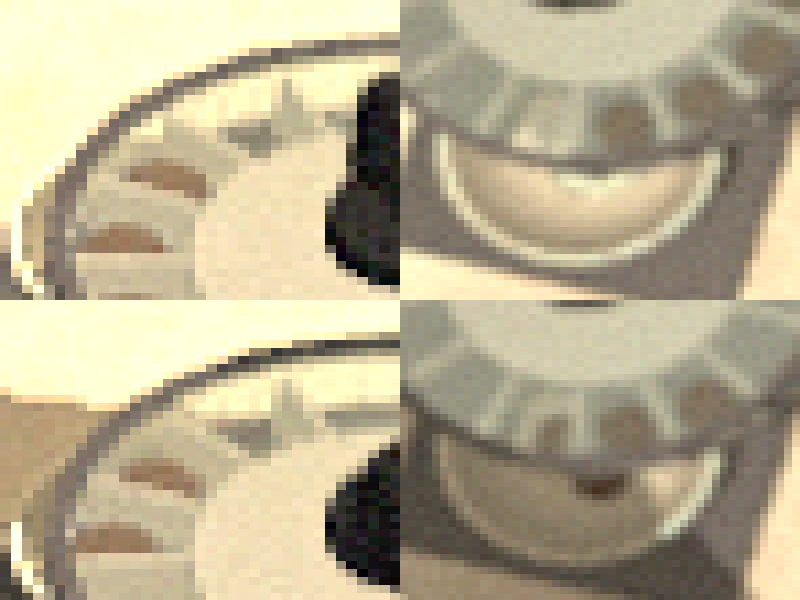

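In the side view the outlet compartment is empty, as it was at the start, and two chocolates remain in the drum. The top view shows brown balls in the bowl, one of them through the outlet hole, and the bowl rim has not moved. I'm handing the job in.

```bash
python3 -c "
from workcell import ticket
print(ticket.finish_job())"
```

```text
the job is handed in; nothing more can be done
None
```

I turned the knob of the dispenser with the bowl three clicks (72°) clockwise, let go and handed the job in; three chocolates left the drum, two are visible in the bowl, the bowl hasn't visibly moved, and I never touched the other knob.

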